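Try a mallet ferrule on the gauge pin and sort it

TASK

Take the brass ferrule that stands on the round cork mat and slide it down over the stepped gauge pin, without forcing or dropping it, until it stops: either fully home on the base, or on the shoulder halfway. Then take it off again and stand it upright in the square wooden tray if it went fully home, or in the upturned brass gong if it stopped on the shoulder; let go of it there. Leave the other ferrule on its plywood board and do not disturb the other things.

Things in the scene. Friction and masses are not known exactly. Their poses are not given: they have to be found in the camera images.
- ferrule_1: brass ferrule, a tube standing upright, 38 mm wide outside, 36 mm tall, about 0.2 kg. Origin at the centre of its underside, z up along the bore. One of the two ferrules has a 25 mm bore, the other 19 mm; which is not told. One (either) stands on the cork mat, to be tested; the other on the plywood board, to be left.
- ferrule_2: brass ferrule, a tube standing upright, 38 mm wide outside, 36 mm tall, about 0.2 kg. Origin at the centre of its underside, z up along the bore. One of the two ferrules has a 25 mm bore, the other 19 mm; which is not told. One (either) stands on the cork mat, to be tested; the other on the plywood board, to be left.
- gauge: fixed upright stepped gauge pin on an 80 x 80 x 25 mm dark steel block. Origin at the centre of the block's underside, on the pin's axis. Above the block the pin is 22 mm thick for 34 mm, then a 3 mm high cone (the shoulder) narrows to 16 mm thick for 22 mm, then a 6 mm high blunt nose. Top of the pin 90 mm above the table.
- gauge_seat (a point): point on the pin's axis at the top of the block, 25 mm above the table; a ferrule fully home has its origin here (25 mm bore). z is up.
- gauge_shoulder (a point): point on the pin's axis at the lower edge of the shoulder cone, 59 mm above the table; a ferrule of 19 mm bore stops with its underside about 1 to 2 mm above this point.
- cork_mat: round cork mat, 90 mm wide, 6 mm thick, fixed; origin at the centre of its underside. The ferrule to test stands on it.
- board: rectangular plywood board, 80 x 130 x 6 mm, fixed; origin at the centre of its underside. The ferrule to be left alone stands on it.
- tray: square open wooden tray, fixed, for ferrules that go home: outside 152 x 152 mm, 30 mm high, walls and floor 6 mm (inside floor 140 x 140 mm, 6 mm above the table); origin at the centre of its underside, x and y along its sides.
- gong: upturned brass gong, a round flat dish, fixed, for ferrules that stop on the shoulder: 154 mm wide, 26 mm high, wall 3 mm, flat inside floor 138 mm wide, 4 mm above the table; origin at the centre of its underside. It and the tray lie at the robot's left, one nearer and one farther, either way round.
- mallet: bystander, loose: mallet lying on its side: 240 mm long wooden stick with a 44 mm wooden head; origin on the table near mid-length
- punch: bystander, loose: upright dark steel punch, 32 mm wide foot, 60 mm tall; origin at its underside
- jar: bystander, loose: amber glass jar, 64 mm wide, 70 mm tall; origin at its underside
- can: bystander, loose: plain metal can, 60 mm wide, 80 mm tall; origin at its underside
- wrench: bystander, loose: steel wrench lying flat at the robot's right; origin on the table near mid-length
Not all that is in view belongs to the job. What is shaped like the gauge but green, red or turquoise is not meant.

How it is judged (in metres and radians):
On the way:
1. the ferrule from the mat is down on the gauge pin as far as it goes: fully home on the base (within 3 mm), or stopped on the shoulder, resting on it, upright and on the pin's axis (((horizontal distance between ferrule_1 and gauge_seat below 0.004 m and angle between ferrule_1's own z axis and vertical below 0.1 rad and z of ferrule_1 in the frame of gauge_seat between -0.003 and 0.003 m and horizontal distance between ferrule_2 and board below 0.06 m and contact force between ferrule_1 and gauge above 0.5 N) or (horizontal distance between ferrule_2 and gauge_seat below 0.004 m and angle between ferrule_2's own z axis and vertical below 0.1 rad and z of ferrule_2 in the frame of gauge_seat between 0.031 and 0.0385 m and horizontal distance between ferrule_1 and board below 0.06 m and contact force between ferrule_2 and gauge above 0.5 N))), for 0.2 s.
At the end, for the whole second after the job is handed in: the tested ferrule stands upright (within 0.15 rad), at rest and released, on the floor inside the wooden tray if it went fully home, or on the floor inside the gong if it stopped on the shoulder; the other ferrule stands on the plywood board within 20 mm of where it was (((linear speed of ferrule_1 below 0.02 m/s and angle between each of ferrule_1, ferrule_2's own z axis and vertical below 0.15 rad and contact force between ferrule_1 and the fingers below 0.1 N and x of ferrule_1 in the frame of tray between -0.056 and 0.056 m and y of ferrule_1 in the frame of tray between -0.056 and 0.056 m and z of ferrule_1 in the frame of tray below 0.011 m and horizontal distance between ferrule_2 and board below 0.06 m and distance of ferrule_2 from where it was at the start of the episode below 0.02 m) or (linear speed of ferrule_2 below 0.02 m/s and angle between each of ferrule_2, ferrule_1's own z axis and vertical below 0.15 rad and contact force between ferrule_2 and the fingers below 0.1 N and horizontal distance between ferrule_2 and gong below 0.056 m and z of ferrule_2 in the frame of gong below 0.009 m and horizontal distance between ferrule_1 and board below 0.06 m and distance of ferrule_1 from where it was at the start of the episode below 0.02 m))); the robot touches nothing.
It fails at once if a ferrule is forced onto the gauge with more than 100 N (contact force between any of ferrule_1, ferrule_2 and gauge above 100 N).
It fails at once if a ferrule is dropped from a height: it falls freely, out of the fingers, at more than 1.2 m/s (a fall of about 7 cm) ((contact force between ferrule_1 and the fingers below 0.05 N and linear speed of ferrule_1 above 1.2 m/s) or (contact force between ferrule_2 and the fingers below 0.05 N and linear speed of ferrule_2 above 1.2 m/s)).
It fails at once if the ferrule on the plywood board is moved by more than 20 mm ((horizontal distance between ferrule_1 and board below 0.1 m and distance of ferrule_1 from where it was at the start of the episode above 0.02 m) or (horizontal distance between ferrule_2 and board below 0.1 m and distance of ferrule_2 from where it was at the start of the episode above 0.02 m)).
It fails at once if a bystander is moved by more than 40 mm (distance of any of mallet, punch, jar, can, wrench from where it was at the start of the episode above 0.04 m).
It also fails if it takes over 48 s, if anything falls off the work surface, if the arm or the gripper's body presses on something with over 40 N, if the wrist force passes 120 N, or if a joint passes its speed limit or range.

ROBOT

A 6-joint arm with a two-finger parallel gripper is mounted at the origin on the work surface. World frame = base frame: x ahead of the robot, y to its left, z up, the work surface at z = 0. Lengths are in mm, angles in rad, forces in N, time in s.
With the tool pointing down it reaches from about 350 to 775 mm from the base axis. Payload 7.3 kg.
Tool frame: the origin (TCP) lies on the centre line of the jaws, within the pads' length; the fingertips stand 14 mm ahead of it and the grasp point (between the pads) lies 5 mm behind it; z points along the fingers, y is the line along which they close (so a half turn about z gives the same grasp; the last joint's range is limited). The gripper opens to 92 mm and grips with 3 to 60 N. Pads are 19 mm wide; open, the fingers measure 130 mm over their backs; the gripper's body (75 mm by 190 mm) begins 47 mm behind the grasp point.
Start: joints at [-1.454, 0.342, 1.524, -0, 1.275, -0.146], TCP at [136.409, -506.987, 240.741] pointing down, gripper open.
Joint ranges: [-2.53, 2.53], [-0.77, 2.02], [0.04, 2.7], [-1, 4.14], [0.28, 2.66], [-3.11, 3.11]. Speed limits (rad/s): [2.57, 2.57, 3.14, 3.14, 3.14, 3.14].

INTERFACE

Orientations are given as [roll, pitch, yaw] about the fixed x, y, z axes, in that order (R = Rz(yaw) Ry(pitch) Rx(roll)).
In Python, from plant import get_obs, capture, bot, spot_in, trace, pinpoint gives the robot as it stands.
- The arm moves only by the tool play_rows, never from a script. Its argument "rows" is a list of rows, each a list of 2 entries, a list of its own where there are three numbers: the shift along the world's x, y, z in units of 3 cm (1.0 is 3 cm), then the turn, a rotation vector about the world's x, y, z in units of 8 degrees (1.0 is 8 degrees). A call has 1 to 12 rows; each row shifts and turns the commanded pose from where the row before left it; what a row does not reach is not made up. A row lasts 1/8 s, in which the tool goes at most 62.5 mm and 10.7 degrees, less where a joint would pass 70% of its speed; a pose out of reach is approached as far as the arm can. A call with a number of a shift or a turn outside -1 to 1 is refused whole. A call with a gripper value outside its range is refused whole. "hand" is the opening, from -1 (shut) to 1 (fully open), set as the call begins (left out, the last holds). The fingers move at their own pace and stop on an object; the grip force is fixed at half the most. Time passes only in rows, so rows that do not move let the fingers close. It gives the time, the measured TCP pose, the force, the opening and the grip force at its end, in the units of the state.
- get_obs(): the state, without advancing time (a new reading comes with each control period).
- capture(name): name is "scene" or "top" or "wrist"; returns a dict with "frame" (420x560x3 uint8, red, green, blue), "fov_y" (degrees; the focal length in pixels is half the picture's height over the tangent of half this angle, whatever the lens; pixels are square), "cx", "cy" (the principal point, pixels), "rvec" (rotation vector, rad) and "tvec" (3), from world to camera coordinates, as OpenCV has them; the wrist camera has in their place "hand_eye" (4x4, takes a point from camera to tool coordinates, whose origin is the TCP and whose axes are the flange's). Camera axes: x right, y down, z forward; pixel columns grow to the right and rows downward; lengths in mm; the calibration is good to about 2 mm. A picture is of the moment at which its call begins: read the wrist's pose just before it. There is no depth.
- bot.close_job(): hands the job in; it is judged then, once.
Trained networks look in the newest picture that a camera, given by its name, has taken for a name from the list of things; names that differ only in an ending like _2 or _b are one class to them, and where a whole thing is asked for, a point or a joint stands for the part that bears it (a point fixed in the world has none). Each returns a list of dicts, best first, with "p" (0 to 1); they miss things now and then, are a little off and sometimes report something else, mostly with a low value. They report only what shows in the picture. A call takes as long as a camera call. They do not tell look-alikes from the thing itself.
- spot_in(query, camera): "at" ([row, column] in pixels, amid what is visible of it).
- trace(query, camera): "mask" (420x560 bool, what is visible of it) and "at" ([row, column] in pixels, amid what is visible of it).
- pinpoint(query, camera): "at" ([row, column] in pixels: a listed point, or the origin of a listed thing).
The state is a dict: "time": time; "joint_positions": joint angles; "dq": joint speeds; "tau": joint torques, N m; "tool_pos": TCP position; "tcp_rot": TCP orientation; "contact_force": force on the tool from outside, world axes, zero at the start; "moment": the same for the moment, N m; "grip_width": finger opening in mm; "finger_force": force on a finger pad.
Only numpy, scipy, OpenCV 4.12 (cv2) and the standard library are available. Lean on these libraries where they do the work, as an engineer would, in place of code of your own. Each camera call takes 0.05 s, during which the arm holds its last target. There are 200 camera calls.

## Working session

There is one attempt and no reset: what is moved stays moved. The work goes in short steps, Python scripts to look and compute and a tool call to move; the robot and the scene stay as the last step left them, time stands still between calls to the robot, and variables do not carry over. Pictures are saved under pics/ and viewed, at most 13 in all, crops included, and the job is handed in when it is done.

Besides the shell and the picture viewer there is one more tool, called by a JSON object that holds its "op" and its "data". play_rows: Moves the arm, as the interface text tells. Shifts and turns lie within -1 to 1; 1 stands for 3 cm of shift or 8 degrees of turn. Its arguments: {"type":"object","properties":{"rows":{"type":"array"},"hand":{"type":"number"}},"required":["rows"]}

```bash
mkdir -p pics; ls; cat > h.py <<'E'
import numpy as np, cv2
from plant import get_obs, capture, bot, spot_in, trace, pinpoint
from scipy.spatial.transform import Rotation as R
def cam(c,obs=None):
    f=c["frame"].shape[0]/2/np.tan(np.radians(c["fov_y"])/2)
    K=np.array([[f,0,c["cx"]],[0,f,c["cy"]],[0,0,1]])
    if "hand_eye" in c:
        T=np.eye(4);T[:3,:3]=R.from_euler('xyz',obs["tcp_rot"]).as_matrix();T[:3,3]=obs["tool_pos"]
        W=np.linalg.inv(T@np.array(c["hand_eye"])); return K,W[:3,:3],W[:3,3]
    return K,R.from_rotvec(np.ravel(c["rvec"])).as_matrix(),np.ravel(c["tvec"])
def ray(at,cm):
    K,Rm,t=cm; d=Rm.T@np.linalg.inv(K)@np.array([at[1],at[0],1.]); return -Rm.T@t,d
def onz(at,z,cm):
    o,d=ray(at,cm); return o+d*(z-o[2])/d[2]
def proj(p,cm):
    K,Rm,t=cm; q=K@(Rm@np.array(p,float)+t); return np.array([q[1]/q[2],q[0]/q[2]])
def snap(n):
    o=get_obs(); c=capture(n); return c,cam(c,o)
def save(c,fn): cv2.imwrite("pics/"+fn,c["frame"][:,:,::-1])
E
python3 - <<'E'
from h import *
np.set_printoptions(precision=1,suppress=True)
print(get_obs())
ims=[]
for n in("scene","top"):
    c,cm=snap(n); save(c,n+"0.png"); print(n,"campos",-cm[1].T@cm[2])
    for q,z in(("ferrule_1",0),("gauge",0),("gauge_seat",25),("gauge_shoulder",59),("cork_mat",0),("board",0),("tray",0),("gong",0),("mallet",0),("punch",0),("jar",0),("can",0),("wrench",0)):
        for r in pinpoint(q,n)[:4]: print(q,round(r["p"],2),np.array(r["at"]),onz(r["at"],6 if q[0]=="f" else z,cm))
E
```

```text
pics
{'time': 0.0, 'joint_positions': array([-1.5,  0.3,  1.5, -0. ,  1.3, -0.1]), 'dq': array([-0., -0., -0., -0., -0., -0.]), 'tau': array([  0. , -43.1, -24.4,   0.1,   0.1,  -0. ]), 'tool_pos': array([ 136.4, -506.6,  240.1]), 'tcp_rot': array([-3.1, -0. ,  0.3]), 'contact_force': array([0.3, 0. , 1.1]), 'moment': array([-0. ,  0. ,  0.1]), 'finger_force': 0.0, 'grip_width': 91.77846907469483}
scene campos [1291.3 -380.8  719.9]
ferrule_1 0.73 [285.5 195.7] [ 663.6 -292.7    6. ]
ferrule_1 0.63 [237.8 117.5] [ 414.5 -436.1    6. ]
ferrule_1 0.59 [231.1 204.6] [ 486.9 -217.5    6. ]
gauge 0.96 [206.6 306.1] [502.1  92.4   0. ]
gauge 0.89 [229.2 261. ] [538.9 -71.4   0. ]
gauge 0.71 [206.9 158.8] [ 318.1 -307.7    0. ]
gauge 0.59 [249.8 316.4] [675.8  28.5   0. ]
gauge_seat 0.72 [202.8 307.6] [515.5  88.7  25. ]
gauge_seat 0.71 [221.7 264.3] [540.2 -61.5  25. ]
gauge_seat 0.65 [205.2 157. ] [ 341.7 -313.3   25. ]
gauge_shoulder 0.94 [194.4 304.5] [514.8  76.8  59. ]
gauge_shoulder 0.78 [235.1 317.7] [681.8  24.3  59. ]
gauge_shoulder 0.68 [208.4 262.8] [523.7 -58.2  59. ]
gauge_sho
[... 1153 characters left out ...]
[213.6 319.7] [540.6 -66.6  59. ]
gauge_shoulder 0.86 [220.2 270.7] [521.2  82.7  59. ]
gauge_shoulder 0.7 [171.8 286.7] [669.7  33.5  59. ]
gauge_shoulder 0.56 [287.9 401. ] [ 315.7 -308.5   59. ]
cork_mat 0.6 [233.9 368.6] [ 480.6 -221.9    0. ]
board 0.56 [172.  379.8] [ 676.8 -260.5    0. ]
tray 0.72 [177.8 228.8] [661.1 219.4   0. ]
gong 0.93 [265.  204.4] [385.1 294.5   0. ]
mallet 0.76 [261.9 301. ] [393.7  -9.    0. ]
mallet 0.61 [179.4 228.1] [656.  221.6   0. ]
punch 0.53 [148.7 312.7] [753.2 -48.2   0. ]
jar 0.57 [181.2 151.6] [651.7 466.1   0. ]
can 0.9 [265.7 442.8] [ 380.4 -451.2    0. ]
can 0.68 [217.6 320.4] [532.7 -70.9   0. ]
wrench 0.55 [189.7 446.8] [ 619.  -470.4    0. ]
```

```bash
python3 -c "
import cv2
a=cv2.imread('pics/scene0.png');cv2.imwrite('pics/scene0b.png',cv2.resize(a[140:320,80:440],(800,400),interpolation=cv2.INTER_CUBIC))
a=cv2.imread('pics/top0.png');cv2.imwrite('pics/top0b.png',cv2.resize(a[120:310,140:470],(800,460),interpolation=cv2.INTER_CUBIC))"
```

```text
(no output)
```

View pics/scene0b.png

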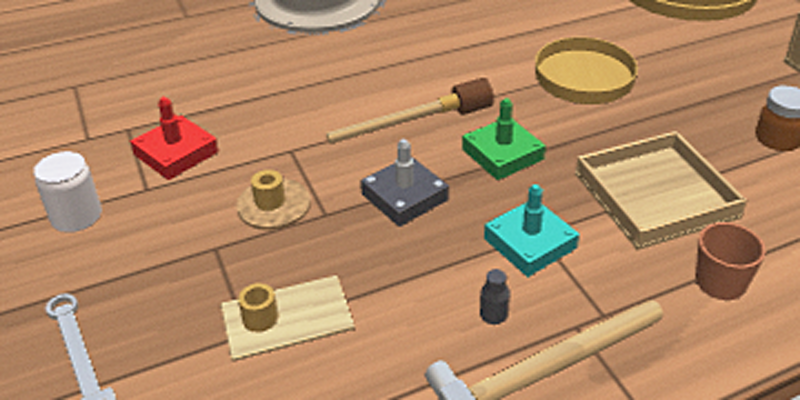

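View pics/top0b.png

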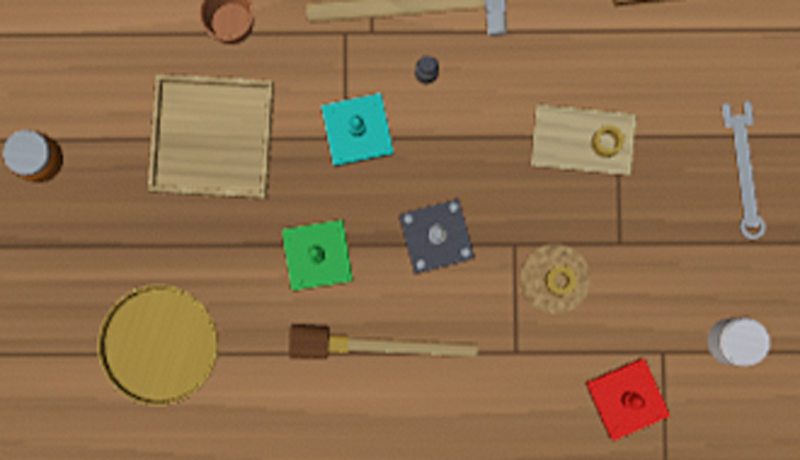

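Test ferrule is on the mat near (475,-222). The dark gauge at roughly (530,-65) is the real one, the gong is near left (385,294) and the tray far left (662,219). The green, red and turquoise gauges are decoys. I'm moving above the mat.

{"op": "play_rows", "data": {"rows": [[[0.94, 0.79, -0.05], [0, 0, 0]], [[0.94, 0.79, -0.05], [0, 0, 0]], [[0.94, 0.79, -0.05], [0, 0, 0]], [[0.94, 0.79, -0.05], [0, 0, 0]], [[0.94, 0.79, -0.05], [0, 0, 0]], [[0.94, 0.79, -0.05], [0, 0, 0]], [[0.94, 0.79, -0.05], [0, 0, 0]], [[0.94, 0.79, -0.05], [0, 0, 0]], [[0.94, 0.79, -0.05], [0, 0, 0]], [[0.94, 0.79, -0.05], [0, 0, 0]], [[0.94, 0.79, -0.05], [0, 0, 0]], [[0, 0, 0], [0, 0, 0]]]}}

```text
time: 2.9
tool_pos: [447.9, -244.8, 224.0]
tcp_rot: [-3.141, -0.0, 0.266]
contact_force: [-0.4, -0.3, 0.1]
grip_width: 92.3
finger_force: 0.0
```

```bash
cat > look.py <<'E'
from h import *
import sys
np.set_printoptions(precision=1,suppress=True)
def look(fn,qs):
    o=get_obs(); c,cm=snap("wrist"); save(c,fn)
    print(o["time"],o["tool_pos"],o["tcp_rot"],o["joint_positions"],"cam",-cm[1].T@cm[2],"axis",cm[1][2], "TCPpx",proj(o["tool_pos"],cm))
    for q,z in qs:
        for r in pinpoint(q,"wrist")[:3]: print("pin",q,round(r["p"],2),np.array(r["at"]),onz(r["at"],z,cm))
        for r in trace(q,"wrist")[:2]: 
            ys,xs=np.nonzero(r["mask"]); print("  tr",round(r["p"],2),np.array(r["at"]),ys.min(),ys.max(),xs.min(),xs.max())
    return o,c,cm
E
python3 -c "
from look import *
look('w1.png',[('ferrule_1',6),('cork_mat',0),('gauge_seat',25),('gauge_shoulder',59)])"
```

```text
2.9 [ 447.9 -244.8  224. ] [-3.1 -0.   0.3] [-0.7  0.3  1.6  0.   1.2  0.7] cam [ 519.8 -225.8  368.5] axis [-0.3 -0.1 -1. ] TCPpx [270.4 272.4]
pin ferrule_1 0.61 [154.1 262.1] [ 477.9 -223.7    6. ]
  tr 0.94 [164.8 264.4] 139 176 245 280
  tr 0.64 [ 10.3 370.1] 0 19 352 395
pin cork_mat 0.92 [155.  258.7] [ 475.2 -220.1    0. ]
pin cork_mat 0.46 [256.3 416.5] [ 403.8 -446.7    0. ]
  tr 0.59 [155.1 256.5] 112 190 222 300
pin gauge_seat 0.92 [ 58.7 126.3] [536.1 -68.5  25. ]
pin gauge_seat 0.83 [290.3 298.9] [ 331.2 -309.5   25. ]
pin gauge_seat 0.59 [153.  256.5] [ 479.7 -217.6   25. ]
  tr 0.9 [ 58.3 132. ] 15 102 82 175
  tr 0.82 [50.3 12.2] 0 89 0 30
pin gauge_shoulder 0.69 [ 52.3 110. ] [535.9 -69.2  59. ]
pin gauge_shoulder 0.63 [156.5 266.4] [ 482.9 -228.6   59. ]
pin gauge_shoulder 0.62 [308.2 302.5] [ 329.2 -311.6   59. ]
  tr 0.86 [274.9 300.9] 253 331 262 332
  tr 0.82 [46.9 12.3] 0 89 0 29
```

View pics/w1.png

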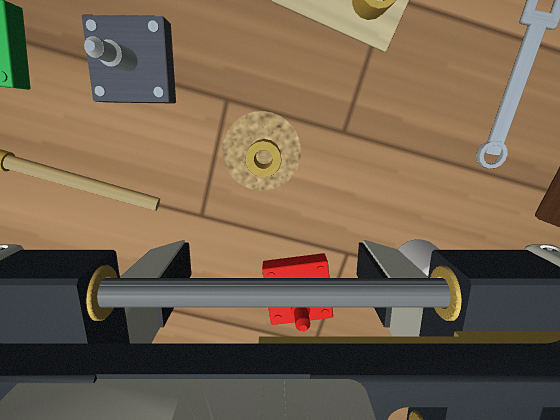

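The ferrule on the mat is at pixel (158,263) and clearly has a narrow bore. The dark gauge shows at (58,126). I'll fit silhouettes for precise positions.

```bash
cat > fit.py <<'E'
from look import *
from scipy.optimize import minimize
a=np.linspace(0,2*np.pi,48,endpoint=False)
def circ(x,y,z,r): return np.c_[x+r*np.cos(a),y+r*np.sin(a),np.full(48,z)]
def hull(img,P,cm):
    px=np.array([proj(p,cm)[::-1] for p in P]); cv2.fillConvexPoly(img,cv2.convexHull(np.round(px*16).astype(np.int32)),1,shift=4)
def ferr(p,cm,z0=6):
    m=np.zeros((420,560),np.uint8); hull(m,np.r_[circ(p[0],p[1],z0,19),circ(p[0],p[1],z0+36,19)],cm); return m
def gau(p,cm):
    m=np.zeros((420,560),np.uint8); x,y,w=p; w=w/20
    c=np.array([[40,40],[40,-40],[-40,-40],[-40,40]])@np.array([[np.cos(w),np.sin(w)],[-np.sin(w),np.cos(w)]])+[x,y]
    hull(m,np.r_[np.c_[c,[0]*4],np.c_[c,[25]*4]],cm); hull(m,np.r_[circ(x,y,25,11),circ(x,y,59,11)],cm); hull(m,np.r_[circ(x,y,62,8),circ(x,y,84,8),circ(x,y,90,4)],cm); return m
def fit(model,p0,mask,cm):
    f=lambda p:1-(model(p,cm)&mask).sum()/(model(p,cm)|mask).sum()
    s=np.vstack([p0]+[np.array(p0)+5*np.eye(len(p0))[i] for i in range(len(p0))])
    r=minimize(f,p0,method="Nelder-Mead",options=dict(initial_simplex=s,xatol=.02,fatol=1e-5)); return r.x,1-r.fun
def best(q,camn,px):
    L=trace(q,camn); L=[r for r in L if np.hypot(*(np.array(r["at"])-px))<40]; return L[0]["mask"].astype(np.uint8)
E
python3 -c "
from fit import *
c,cm=snap('wrist')
print(fit(ferr,[478,-223],best('ferrule_1','wrist',[160,263]),cm)); print(fit(gau,[533,-67,.25*20],best('gauge','wrist',[58,126]),cm))
c,cm=snap('top')
print(fit(ferr,[478,-223],best('ferrule_1','top',[236,369]),cm)); print(fit(gau,[533,-67,.25*20],best('gauge','top',[219,318]),cm))
c,cm=snap('scene')
print(fit(ferr,[478,-223],best('ferrule_1','scene',[228,200]),cm)); print(fit(gau,[533,-67,.25*20],best('gauge','scene',[225,261]),cm))
"
```

```text
(array([ 478.3, -226.5]), np.float64(0.7624784853700516))
(array([535. , -68.9,   4.9]), np.float64(0.9447422154160285))
(array([ 482.2, -220.9]), np.float64(0.28205128205128205))
(array([530.8, -67.3,   4.8]), np.float64(0.9546703296703297))
(array([ 478.2, -223.7]), np.float64(0.8178438661710037))
(array([534.9, -68. ,   3.5]), np.float64(0.9093922651933701))
```

{"op": "play_rows", "data": {"rows": [[[0.5, 0.35, -0.6], [0, 0, 0]], [[0.5, 0.35, -0.6], [0, 0, 0]], [[0, 0, -0.6], [0, 0, 0]], [[0, 0, 0], [0, 0, 0]], [[0, 0, 0], [0, 0, 0]]]}}

```text
time: 4.42
tool_pos: [477.1, -225.0, 170.1]
tcp_rot: [-3.141, 0.0, 0.263]
contact_force: [-0.2, 0.7, 0.8]
grip_width: 91.5
finger_force: 0.0
```

```bash
cat >> fit.py <<'E'
def fill(m):
    k,_=cv2.findContours(m,cv2.RETR_EXTERNAL,cv2.CHAIN_APPROX_NONE); o=np.zeros_like(m); cv2.drawContours(o,k,-1,1,-1); return o
E
python3 -c "
from fit import *
o,c,cm=look('w2.png',[('ferrule_1',6)])
px=proj([478,-224,25],cm);print(px)
m=best('ferrule_1','wrist',px)
print(fit(ferr,[478,-224],fill(m),cm))
v=c['frame'].copy()
r=fit(ferr,[478,-224],fill(m),cm)[0]
k,_=cv2.findContours(ferr(r,cm),0,1);cv2.drawContours(v,k,-1,(255,0,0),1)
k,_=cv2.findContours(m,0,1);cv2.drawContours(v,k,-1,(0,0,255),1)
y,x=px.astype(int); v=cv2.resize(v[max(y-60,0):y+60,x-80:x+80],(640,480),interpolation=0)
cv2.imwrite('pics/w2c.png',v[:,:,::-1])
"
```

```text
4.425 [ 477.1 -225.   170.1] [-3.1  0.   0.3] [-0.6  0.4  1.6 -0.   1.1  0.7] cam [ 549.1 -206.1  314.5] axis [-0.3 -0.1 -1. ] TCPpx [270.4 272.4]
pin ferrule_1 0.84 [196.7 274.4] [ 475.2 -227.     6. ]
pin ferrule_1 0.6 [ 17.4 395.4] [ 657.9 -286.8    6. ]
  tr 0.87 [204.9 276.5] 177 222 254 294
  tr 0.57 [ 21.8 403.1] 0 42 378 438
[198.  272.2]
(array([ 478.1, -226.1]), np.float64(0.9050785973397824))
```

View pics/w2c.png

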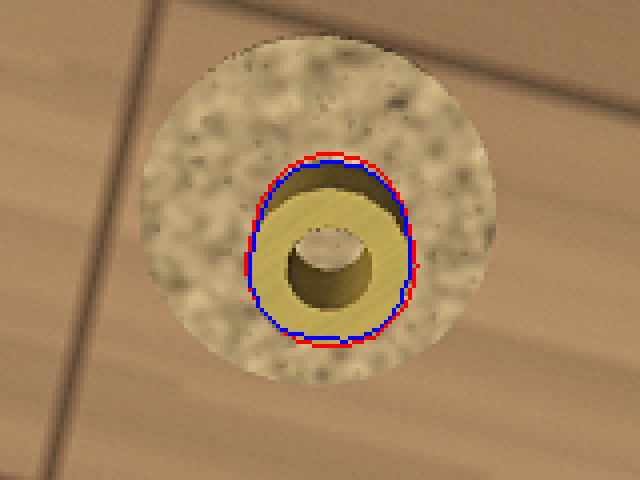

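The bore measures about 20 of 38 mm, so this is the 19 mm one and should stop on the shoulder. Fit is (478.1,-226.1). I'll descend to z = 26 and grip.

{"op": "play_rows", "data": {"rows": [[[0.035, -0.035, -0.8], [0, 0, 0]], [[0, 0, -0.8], [0, 0, 0]], [[0, 0, -0.8], [0, 0, 0]], [[0, 0, -0.8], [0, 0, 0]], [[0, 0, -0.8], [0, 0, 0]], [[0, 0, -0.5], [0, 0, 0]], [[0, 0, -0.3], [0, 0, 0]], [[0, 0, 0], [0, 0, 0]], [[0, 0, 0], [0, 0, 0]]]}}

```text
time: 5.75
tool_pos: [478.1, -226.6, 26.9]
tcp_rot: [3.14, -0.001, 0.263]
contact_force: [0.2, -0.2, 0.1]
grip_width: 92.0
finger_force: 0.0
```

{"op": "play_rows", "data": {"rows": [[[0, 0, 0], [0, 0, 0]], [[0, 0, 0], [0, 0, 0]], [[0, 0, 0], [0, 0, 0]], [[0, 0, 0], [0, 0, 0]], [[0, 0, 0], [0, 0, 0]], [[0, 0, 0], [0, 0, 0]], [[0, 0, 0], [0, 0, 0]], [[0, 0, 0], [0, 0, 0]]], "hand": -1}}

```text
time: 6.75
tool_pos: [477.5, -226.2, 26.2]
tcp_rot: [-3.141, 0.0, 0.263]
contact_force: [-0.5, 1.0, 0.6]
grip_width: 36.8
finger_force: 30.0
```

{"op": "play_rows", "data": {"rows": [[[0, 0, 0.8], [0, 0, 0]], [[0, 0, 0.8], [0, 0, 0]], [[0, 0, 0.8], [0, 0, 0]], [[0, 0, 0.8], [0, 0, 0]], [[0, 0, 0.8], [0, 0, 0]], [[0, 0, 0.8], [0, 0, 0]], [[0, 0, 0], [0, 0, 0]]]}}

```text
time: 7.62
tool_pos: [478.4, -226.8, 171.4]
tcp_rot: [3.139, -0.002, 0.263]
contact_force: [0.5, 0.5, -2.1]
grip_width: 37.1
finger_force: 30.0
```

{"op": "play_rows", "data": {"rows": [[[0.3, 0.8, 0], [0, 0, 0]], [[0.3, 0.8, 0], [0, 0, 0]], [[0.3, 0.8, 0], [0, 0, 0]], [[0.3, 0.8, 0], [0, 0, 0]], [[0.3, 0.8, 0], [0, 0, 0]], [[0.3, 0.8, 0], [0, 0, 0]], [[0.1, 0.45, 0], [0, 0, 0]], [[0, 0, 0], [0, 0, 0]], [[0, 0, 0], [0, 0, 0]], [[0, 0, 0], [0, 0, 0]]]}}

```text
time: 8.88
tool_pos: [534.5, -69.7, 170.2]
tcp_rot: [3.141, 0.0, 0.262]
contact_force: [1.1, -0.1, -2.5]
grip_width: 36.9
finger_force: 30.0
```

```bash
python3 -c "
from fit import *
o,c,cm=look('w3.png',[('ferrule_1',150),('gauge',0),('gauge_seat',25),('gauge_shoulder',59)])
"
```

```text
8.875 [534.5 -69.7 170.2] [3.1 0.  0.3] [-0.3  0.4  1.6 -0.   1.1  1. ] cam [606.5 -50.9 314.6] axis [-0.3 -0.1 -1. ] TCPpx [270.4 272.4]
pin ferrule_1 0.93 [253.6 274.7] [534.9 -70.8 150. ]
pin ferrule_1 0.57 [134.7 529.7] [ 632.4 -179.7  150. ]
  tr 0.97 [260.4 273.3] 224 320 234 312
  tr 0.87 [134.4 538.4] 112 156 509 559
pin gauge 0.96 [190.1 270.9] [536.9 -66.9   0. ]
pin gauge 0.94 [174.7 122. ] [513.4  82.7   0. ]
pin gauge 0.88 [ 12.4 203. ] [677.   32.4   0. ]
  tr 0.83 [177.7 110.5] 132 224 56 159
  tr 0.64 [ 31.  197.3] 0 66 146 247
pin gauge_seat 0.88 [197.9 273.8] [535.8 -70.2  25. ]
pin gauge_seat 0.84 [  5.  195.9] [675.2  32.4  25. ]
pin gauge_seat 0.72 [182.7 104.9] [509.1  86.6  25. ]
  tr 0.95 [189.6 272.1] 153 236 230 315
  tr 0.65 [ 30.9 197.8] 0 66 146 247
pin gauge_shoulder 0.85 [205.9 272.9] [537.2 -69.   59. ]
pin gauge_shoulder 0.78 [188.7  85.9] [511.4  85.2  59. ]
pin gauge_shoulder 0.18 [196.3 271.4] [545.  -65.7  59. ]
  tr 0.84 [189.3 271.4] 153 236 230 315
  tr 0.75 [178.1 111.5] 132 224 56 159
```

View pics/w3.png

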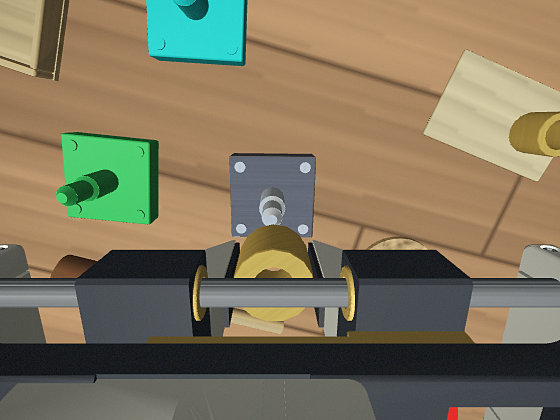

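The pin stands right under the held ferrule: pin axis near column 272, ferrule near column 273. Refining both fits.

```bash
python3 -c "
from fit import *
o=get_obs();c,cm=snap('wrist')
g=best('gauge_seat','wrist',[190,272]); f=best('ferrule_1','wrist',[260,273])
def crop(mod,r0,r1,**k):
    def m(p,cm):
        x=mod(p,cm,**k); x[r1:]=0; x[:r0]=0; return x
    return m
def lim(m,r): m=fill(m).copy(); m[r:]=0; return m
rg,ig=fit(crop(gau,0,222),[534,-68,5],lim(g,222),cm)
z0=o['tool_pos'][2]-20
rf,i2=fit(crop(ferr,0,276,z0=z0),[534,-69],lim(f,276),cm)
print(o['tool_pos'],rg,ig,rf,i2,'move',rg[:2]-rf)
v=c['frame'].copy()
for m,col in((gau(rg,cm),(255,0,0)),(ferr(rf,cm,z0),(0,0,255))):
    k,_=cv2.findContours(m,0,1);cv2.drawContours(v,k,-1,col,1)
cv2.imwrite('pics/w3c.png',cv2.resize(v[140:320,170:380],(700,600),interpolation=0)[:,:,::-1])
"
```

```text
[534.7 -68.9 170.3] [534.5 -69.1   5.2] 0.9792167639986259 [533.5 -69.5] 0.9837449202875899 move [1.  0.4]
```

View pics/w3c.png

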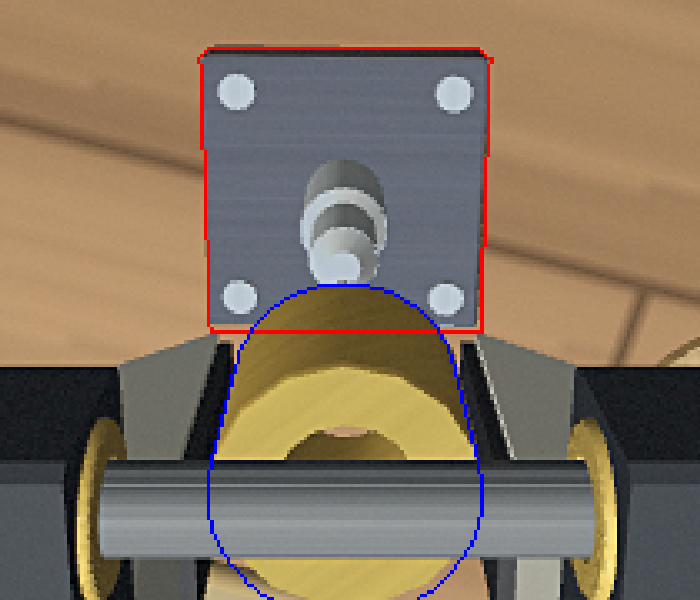

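```bash
python3 -c "
from fit import *
L=[]
for i in range(6):
    o=get_obs();c,cm=snap('wrist');L.append(o['tool_pos'])
cm=list(cm)
print(np.mean(L,0),np.std(L,0))
for z in (25,59,90): print(z,proj([534.5,-69.1,z],cm))
print(onz([220.4,272],90,cm))
"
```

```text
[534.7 -68.8 170.3] [0. 0. 0.]
25 [199.4 273.1]
59 [209.4 273.1]
90 [220.9 273. ]
[534.7 -68.2  90. ]
```

{"op": "play_rows", "data": {"rows": [[[0.03, 0.01, -0.7], [0, 0, 0]], [[0, 0, -0.6], [0, 0, 0]], [[0, 0, 0], [0, 0, 0]], [[0, 0, 0], [0, 0, 0]]]}}

```text
time: 10.28
tool_pos: [536.0, -68.6, 131.9]
tcp_rot: [3.141, -0.001, 0.263]
contact_force: [1.0, 0.6, -2.6]
grip_width: 37.1
finger_force: 30.0
```

```bash
python3 -c "
from fit import *
L=[]
for n in ('scene','top','wrist'):
    c,cm=snap(n); L.append(get_obs()['tool_pos'])
    if n=='wrist': v1=c['frame'][150:330,180:380]
    if n=='scene': v0=c['frame'][180:260,220:300]
print(L)
v=np.hstack([cv2.resize(v0,(400,400),interpolation=2),cv2.resize(v1,(400,400),interpolation=2)])
cv2.imwrite('pics/d1.png',v[:,:,::-1])
"
```

```text
[array([536.1, -68.7, 132.1]), array([536.2, -68.7, 132.2]), array([536.1, -68.7, 132.1])]
```

View pics/d1.png

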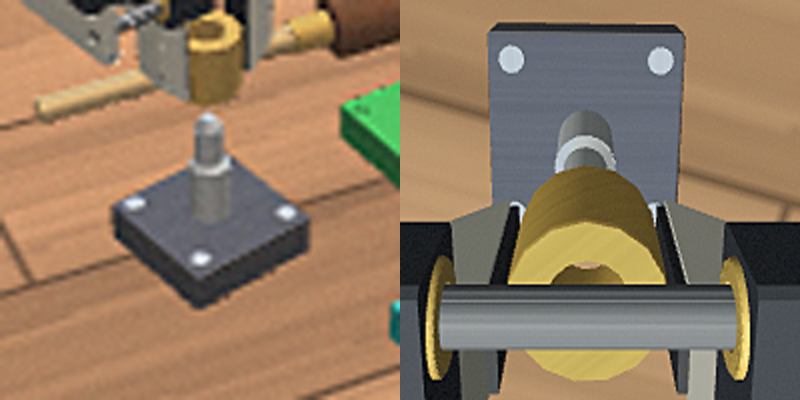

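```bash
python3 -c "
from fit import *
c,cm=snap('scene')
for p in ([534.5,-69.1,90],[534.5,-69.1,60],[534.5,-69.1,25],[534.5,-69.1,112],[534.5,-69.1,148]): print(p[2],proj(p,cm))
g=c['frame'].astype(int)
for r in range(184,226,2): print(r,' '.join('%d,%d'%(x[0],x[2]) for x in g[r,254:272]))
f=best('ferrule_1','scene',[193,263]); ys,xs=np.nonzero(f)
for r in range(ys.min(),ys.max()+1): x=xs[ys==r]; print(r,x.min(),x.max(),end='; ')
g2=capture('wrist')['frame']; f=best('ferrule_1','wrist',[260,273]); ys,xs=np.nonzero(f)
print()
for r in range(ys.min(),276,4): x=xs[ys==r]; print(r,x.min(),x.max(),(x.min()+x.max())/2,end='; ')
print()
for r in range(210,234,2): print(r,g2[r,250:296].astype(int).sum(1)//3)
"
```

```text
90 [202.6 260.4]
60 [211.4 260.7]
25 [221.2 260.9]
112 [196.  260.3]
148 [184.8 260. ]
184 18,24 10,25 55,44 114,75 110,51 131,53 131,56 122,54 121,52 159,72 215,97 237,110 238,111 171,82 2,18 61,53 147,127 124,107
186 145,126 140,121 130,114 110,74 130,54 113,49 118,46 128,62 121,48 100,40 134,61 228,105 227,104 224,102 84,44 53,52 140,124 134,116
188 131,112 133,116 118,109 131,76 250,113 234,105 205,91 214,96 233,106 236,112 229,106 229,106 199,87 121,52 89,40 56,57 139,121 138,122
190 136,117 134,116 127,116 77,64 121,44 128,55 149,62 121,55 120,47 114,47 104,46 113,48 116,53 129,55 94,40 62,65 139,123 135,120
192 131,112 143,121 130,116 106,91 124,48 125,53 127,53 128,56 126,57 122,51 124,55 111,46 120,48 125,54 85,31 57,61 138,121 158,111
194 134,115 137,117 131,114 104,86 127,49 133,58 129,52 128,57 128,55 121,51 119,52 119,51 120,54 132,55 151,70 163,93 191,112 198,105
196 134,116 136,116 132,116 103,89 106,44 130,58 126,56 129,56 125,55 128,56 121,55 115,48 120,54 124,56 155,73 201,112 191,103 191,105
198 123,118 129,118 131,118 126,112 101,44 134,59 128,54 126,56 127,56 120
[... 4031 characters left out ...]
6  77  77
  74  77  78  77  75  75  74  75  76  75  74  70  72  67  68  64  91 118
 144 153 109 111 110 110 109 110 111 109]
228 [108 110 108 109 110 109 109 102  83  81  82  85  87  84  83  84  84  84
  79  81  78  77  74  75  72  70  70  71  70  67  71  69  74  68  70  66
  68  65  64  79 118 116 115 113 112 113]
230 [113 112 113 114 110 103  93  94  94  92  91  89  88  86  83  83  88  79
  80  76  69  74  74  75  74  75  68  72  71  70  74  72  69  68  69  70
  70  72  73  69  66  62  75 108 120 116]
232 [113 113 109  96  97  95  93  94  94  94  93  95  94  85  87  81  78  82
  80  79  74  77  72  74  73  72  75  73  74  75  73  66  72  67  66  67
  69  68  67  66  66  63  62  64  57  75]
```

The wrist and scene views together suggest the ferrule is about 2 mm too far in +x. I'll correct that and approach the nose.

{"op": "play_rows", "data": {"rows": [[[-0.07, 0, -0.2], [0, 0, 0]], [[0, 0, -0.2], [0, 0, 0]], [[0, 0, -0.2], [0, 0, 0]], [[0, 0, 0], [0, 0, 0]], [[0, 0, 0], [0, 0, 0]]]}}

```text
time: 11.25
tool_pos: [533.6, -68.6, 113.2]
tcp_rot: [3.141, -0.0, 0.263]
contact_force: [0.8, -0.3, -2.5]
grip_width: 37.1
finger_force: 30.0
```

```bash
python3 -c "
from fit import *
c,cm=snap('scene'); print(get_obs()['tool_pos'],get_obs()['contact_force'])
w=capture('wrist')
v=np.hstack([cv2.resize(c['frame'][185:235,235:285],(400,400),interpolation=2),cv2.resize(w['frame'][190:290,220:320],(400,400),interpolation=2)])
cv2.imwrite('pics/d2.png',v[:,:,::-1])
"
```

```text
[533.6 -68.6 113.4] [-0.5 -0.5 -2.7]
```

View pics/d2.png

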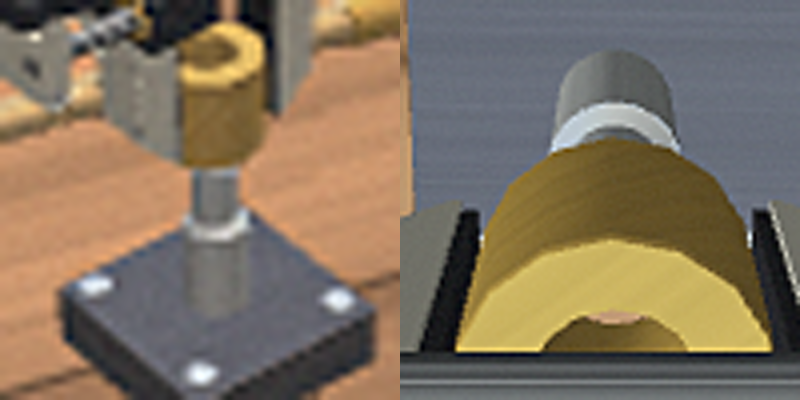

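Aligned in both views: ferrule about 213 vs pin 216 in the scene crop, and 613 vs 615 in the wrist crop. I'll descend gently.

{"op": "play_rows", "data": {"rows": [[[0, 0, -0.1], [0, 0, 0]], [[0, 0, -0.1], [0, 0, 0]], [[0, 0, -0.1], [0, 0, 0]], [[0, 0, -0.1], [0, 0, 0]], [[0, 0, 0], [0, 0, 0]]]}}

```text
time: 11.98
tool_pos: [533.6, -68.5, 101.0]
tcp_rot: [3.141, -0.0, 0.263]
contact_force: [0.3, 1.3, -3.3]
grip_width: 37.0
finger_force: 30.0
```

{"op": "play_rows", "data": {"rows": [[[0, 0, -0.1], [0, 0, 0]], [[0, 0, -0.1], [0, 0, 0]], [[0, 0, -0.1], [0, 0, 0]], [[0, 0, -0.1], [0, 0, 0]], [[0, 0, -0.1], [0, 0, 0]], [[0, 0, 0], [0, 0, 0]]]}}

```text
time: 12.72
tool_pos: [533.7, -68.5, 86.0]
tcp_rot: [3.141, -0.0, 0.263]
contact_force: [3.3, -0.0, -5.2]
grip_width: 36.9
finger_force: 30.0
```

{"op": "play_rows", "data": {"rows": [[[0, 0, -0.05], [0, 0, 0]], [[0, 0, -0.05], [0, 0, 0]], [[0, 0, -0.03], [0, 0, 0]], [[0, 0, 0], [0, 0, 0]]]}}

```text
time: 13.22
tool_pos: [533.7, -68.6, 82.4]
tcp_rot: [3.141, -0.0, 0.263]
contact_force: [3.2, 0.0, -1.3]
grip_width: 37.2
finger_force: 30.0
```

{"op": "play_rows", "data": {"rows": [[[0.02, 0, -0.02], [0, 0, 0]], [[0, 0, -0.03], [0, 0, 0]], [[0, 0, -0.02], [0, 0, 0]], [[0, 0, 0], [0, 0, 0]]]}}

```text
time: 13.72
tool_pos: [534.2, -68.5, 80.6]
tcp_rot: [3.141, -0.001, 0.263]
contact_force: [1.0, 1.4, 4.4]
grip_width: 37.1
finger_force: 30.0
```

{"op": "play_rows", "data": {"rows": [[[0, 0, -0.02], [0, 0, 0]], [[0, 0, -0.02], [0, 0, 0]], [[0, 0, 0], [0, 0, 0]], [[0, 0, 0], [0, 0, 0]]]}}

```text
time: 14.22
tool_pos: [534.6, -68.4, 80.0]
tcp_rot: [3.141, -0.002, 0.263]
contact_force: [-0.2, 1.9, 9.4]
grip_width: 37.3
finger_force: 30.0
```

{"op": "play_rows", "data": {"rows": [[[0, 0, 0], [0, 0, 0]], [[0, 0, 0], [0, 0, 0]], [[0, 0, 0], [0, 0, 0]], [[0, 0, 0], [0, 0, 0]]]}}

```text
time: 14.72
tool_pos: [534.6, -68.4, 80.0]
tcp_rot: [3.141, -0.002, 0.263]
contact_force: [0.8, 2.1, 10.1]
grip_width: 36.9
finger_force: 30.0
```

```bash
python3 -c "
from fit import *
c,cm=snap('scene'); w=capture('wrist')
v=np.hstack([cv2.resize(c['frame'][180:240,230:290],(400,400),interpolation=2),cv2.resize(w['frame'][190:340,200:350],(400,400),interpolation=2)])
cv2.imwrite('pics/d3.png',v[:,:,::-1])
c,cm=snap('top')
for r in trace('gong','top')[:2]:
    ys,xs=np.nonzero(r['mask']); print(r['p'],ys.min(),ys.max(),xs.min(),xs.max(), onz([(ys.min()+ys.max())/2,(xs.min()+xs.max())/2],20,cm))
"
```

```text
0.58 238 287 180 229 [393.2 290.6  20. ]
```

View pics/d3.png

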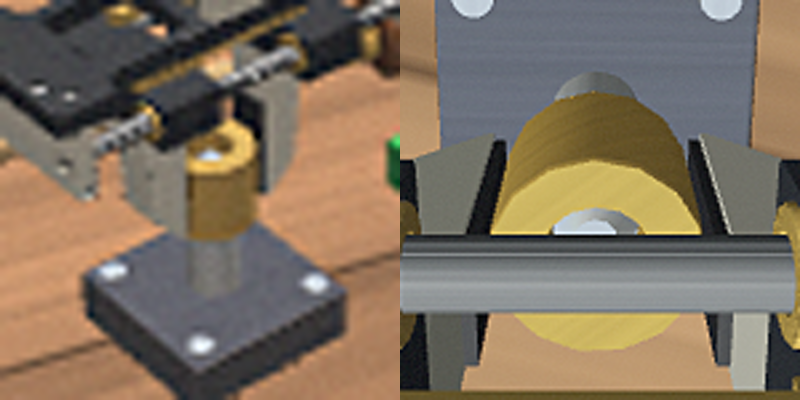

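It's on the shoulder: underside at about 60 mm, a net 12 N held, and the thick pin visible below it. So it goes to the gong, at about (388,293). Lifting and transferring.

{"op": "play_rows", "data": {"rows": [[[0, 0, 0.1], [0, 0, 0]], [[0, 0, 0.2], [0, 0, 0]], [[0, 0, 0.4], [0, 0, 0]], [[0, 0, 0.5], [0, 0, 0]], [[0, 0, 0.6], [0, 0, 0]], [[0, 0, 0.6], [0, 0, 0]], [[0, 0, 0.1], [0, 0, 0]], [[0, 0, 0], [0, 0, 0]]]}}

```text
time: 15.92
tool_pos: [533.6, -68.5, 154.1]
tcp_rot: [3.142, 0.001, 0.263]
contact_force: [0.2, -0.0, -2.5]
grip_width: 36.9
finger_force: 30.0
```

{"op": "play_rows", "data": {"rows": [[[-0.4, 0.9, 0], [0, 0, 0]], [[-0.4, 0.9, 0], [0, 0, 0]], [[-0.4, 0.9, 0], [0, 0, 0]], [[-0.4, 0.9, 0], [0, 0, 0]], [[-0.4, 0.9, 0], [0, 0, 0]], [[-0.4, 0.9, 0], [0, 0, 0]], [[-0.4, 0.9, 0], [0, 0, 0]], [[-0.4, 0.9, 0], [0, 0, 0]], [[-0.4, 0.9, 0], [0, 0, 0]], [[-0.4, 0.9, 0], [0, 0, 0]], [[-0.4, 0.9, 0], [0, 0, 0]], [[0, 0, 0], [0, 0, 0]]]}}

```text
time: 17.42
tool_pos: [400.7, 229.5, 153.4]
tcp_rot: [3.141, 0.002, 0.266]
contact_force: [0.6, -0.3, -2.9]
grip_width: 37.0
finger_force: 30.0
```

{"op": "play_rows", "data": {"rows": [[[-0.3, 0.8, 0], [0, 0, 0]], [[-0.3, 0.8, 0], [0, 0, 0]], [[0, 0.5, 0], [0, 0, 0]], [[0, 0, 0], [0, 0, 0]], [[0, 0, 0], [0, 0, 0]]]}}

```text
time: 18.05
tool_pos: [384.3, 290.7, 153.8]
tcp_rot: [3.141, 0.001, 0.262]
contact_force: [0.1, -0.9, -3.4]
grip_width: 37.1
finger_force: 30.0
```

```bash
python3 -c "
from fit import *
def dish(p,cm):
    m=np.zeros((420,560),np.uint8); hull(m,np.r_[circ(p[0],p[1],0,72),circ(p[0],p[1],26,77)],cm); return m
o,c,cm=look('w5.png',[('gong',0)])
for r in trace('gong','wrist')[:1]:
    m=r['mask'].astype(np.uint8); m=cv2.fillConvexPoly(np.zeros_like(m),cv2.convexHull(np.argwhere(m)[:,::-1].astype(np.int32)),1); g=m.copy(); g[215:]=0
    def d(p,cm): x=dish(p,cm); x[215:]=0; return x
    print(fit(d,[388,293],g,cm))
c,cm=snap('scene')
for r in trace('gong','scene')[:1]: print(r['p'],fit(dish,[388,293],r['mask'].astype(np.uint8),cm))
"
```

```text
18.05 [384.3 290.7 153.8] [3.1 0.  0.3] [ 0.5  0.4  1.8 -0.   1.   1.8] cam [456.4 309.6 298.2] axis [-0.3 -0.1 -1. ] TCPpx [270.4 272.4]
pin gong 0.83 [184.  277.9] [398.  289.3   0. ]
  tr 0.75 [176.1 278. ] 100 246 192 364
(array([396.6, 289. ]), np.float64(0.991454013028148))
0.86 (array([398.8, 292. ]), np.float64(0.9698239731768651))
```

View pics/w5.png

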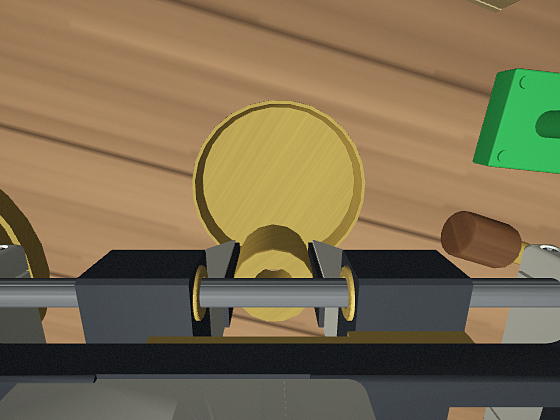

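The gong is centred near (397,290), with its visible centre at pixel (184,278). Shift +12.6 mm in x and lower.

{"op": "play_rows", "data": {"rows": [[[0.42, -0.02, -0.5], [0, 0, 0]], [[0, 0, -0.7], [0, 0, 0]], [[0, 0, -0.7], [0, 0, 0]], [[0, 0, -0.7], [0, 0, 0]], [[0, 0, -0.7], [0, 0, 0]], [[0, 0, -0.5], [0, 0, 0]], [[0, 0, -0.3], [0, 0, 0]], [[0, 0, 0], [0, 0, 0]], [[0, 0, 0], [0, 0, 0]]]}}

```text
time: 19.48
tool_pos: [397.1, 291.1, 31.5]
tcp_rot: [-3.141, -0.001, 0.263]
contact_force: [-0.5, -0.6, -2.8]
grip_width: 36.8
finger_force: 30.0
```

{"op": "play_rows", "data": {"rows": [[[0, 0, -0.1], [0, 0, 0]], [[0, 0, -0.08], [0, 0, 0]], [[0, 0, -0.04], [0, 0, 0]], [[0, 0, -0.02], [0, 0, 0]], [[0, 0, 0], [0, 0, 0]]]}}

```text
time: 20.1
tool_pos: [396.6, 290.9, 24.2]
tcp_rot: [3.142, -0.0, 0.263]
contact_force: [-1.9, -0.9, 3.7]
grip_width: 36.9
finger_force: 30.0
```

{"op": "play_rows", "data": {"rows": [[[0, 0, 0], [0, 0, 0]], [[0, 0, 0], [0, 0, 0]], [[0, 0, 0], [0, 0, 0]], [[0, 0, 0], [0, 0, 0]], [[0, 0, 0], [0, 0, 0]], [[0, 0, 0], [0, 0, 0]]], "hand": 0.3}}

```text
time: 20.85
tool_pos: [396.7, 290.9, 23.8]
tcp_rot: [3.142, -0.0, 0.263]
contact_force: [-0.1, 0.4, 0.1]
grip_width: 59.8
finger_force: 0.0
```

{"op": "play_rows", "data": {"rows": [[[0, 0, 0.2], [0, 0, 0]], [[0, 0, 0.5], [0, 0, 0]], [[0, 0, 0.8], [0, 0, 0]], [[0, 0, 0.8], [0, 0, 0]], [[0, 0, 0.8], [0, 0, 0]], [[0, 0, 0.8], [0, 0, 0]], [[0, 0, 0.5], [0, 0, 0]], [[0, 0, 0], [0, 0, 0]], [[0, 0, 0], [0, 0, 0]]]}}

```text
time: 21.98
tool_pos: [396.3, 290.7, 155.7]
tcp_rot: [3.141, 0.0, 0.263]
contact_force: [-0.0, 0.4, -0.2]
grip_width: 59.4
finger_force: 0.0
```

```bash
python3 -c "
from fit import *
o=get_obs();c,cm=snap('wrist'); save(c,'w6.png'); px=proj([397,290,22],cm)
m=best('ferrule_1','wrist',px); print(fit(lambda p,cm:ferr(p,cm,4),[397,290],fill(m),cm))
"
```

```text
(array([397.3, 290.8]), np.float64(0.9413716814159292))
```

View pics/w6.png

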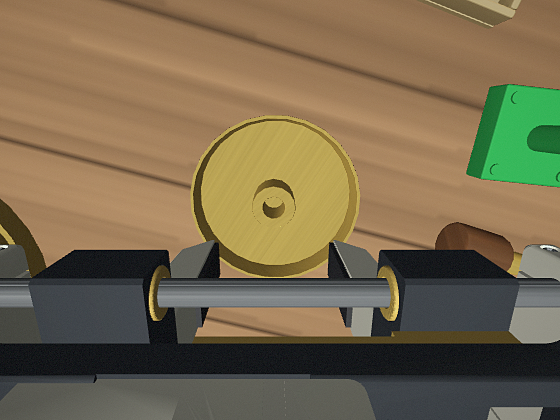

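The ferrule stands upright near the middle of the gong at pixel (205,274), and the gripper is clear.

```bash
python3 -c "
from plant import bot
print(bot.close_job())"
```

```text
the job is handed in; nothing more can be done
None
```

The ferrule from the mat stopped on the gauge's shoulder (19 mm bore), so I took it off and left it standing upright and released in the gong; the job is handed in at about 22 s on the robot's clock, and no verdict came back.

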